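# Roll-test rack-slide rollers and sort out the bad ones

### The arm

A 6-joint arm with a two-finger parallel gripper is mounted at the origin on the work surface. World frame = base frame: x ahead of the robot, y to its left, z up, the work surface at z = 0. Lengths are in m, angles in rad, forces in N, time in s.
With the tool pointing down it reaches from about 0.275 to 0.825 m from the base axis. Payload 5.2 kg.
Tool frame: the origin (TCP) lies on the centre line of the jaws, within the pads' length; the fingertips stand 14 mm ahead of it and the grasp point (between the pads) lies 5 mm behind it; z points along the fingers, y is the line along which they close (so a half turn about z gives the same grasp; the last joint's range is limited). The gripper opens to 93 mm and grips with 3 to 60 N. Pads are 15 mm wide; open, the fingers measure 128 mm over their backs; the gripper's body (75 mm by 188 mm) begins 65 mm behind the grasp point.
Start: joints at [-1.473, 0.259, 1.535, -0, 1.348, -0.203], TCP at [0.163, -0.525, 0.233] pointing down, gripper open.
Joint ranges: [-3.14, 3.14], [-0.91, 2.08], [0.19, 2.58], [-1.22, 4.36], [0.22, 2.71], [-3.12, 3.12]. Speed limits (rad/s): [2.57, 2.57, 3.14, 3.14, 3.14, 3.14].

### API

Orientations are given as a rotation vector (axis times angle).
In Python, from bench import get_state, snapshot, job_done, trace gives the robot as it stands.
- The arm moves only by the shell command python3 -m pendant 'ROWS' [FORCE]. ROWS is JSON, a list that holds one entry, the list of rows, each a list of 5 numbers: the finger opening in m, from 0 to 0.093, then the shift along the tool's x, y, z in m, then the turn about the tool's z in rad. A call has 1 to 8 rows; each row shifts and turns the commanded pose from where the row before left it, along the tool's axes as they then stand; what a row does not reach is not made up. A row lasts 1/12 s, in which the tool goes at most 41.7 mm and 7.16 degrees, less where a joint would pass 70% of its speed; a pose out of reach is approached as far as the arm can. A call is refused whole if a number of a shift passes 0.0417 or a number of a turn 0.125, either way. A call with a gripper value outside its range is refused whole. The fingers move at their own pace and stop on an object; FORCE is the grip in N (left out, the last holds). Time passes only in rows, so rows that do not move let the fingers close. It gives the time, the measured TCP pose, the force, the opening and the grip force at its end, in the units of the state.
- get_state(): the state, without advancing time (a new reading comes with each control period).
- snapshot(name): name is "scene" or "side" or "wrist"; returns a dict with "image" (400x640x3 uint8, blue, green, red), "z_map" (400x640 float32, m along the optical axis (not along the pixel's ray), 0 where there is no reading), "camera_matrix" (3x3 intrinsics, pixels), "pose" (4x4, takes a point from camera to world coordinates). Camera axes: x right, y up, looking along -z (the intrinsics and any distortion apply to the point x, -y, -z); pixel columns grow to the right and rows downward; lengths in m; the calibration is good to about 2 mm. The wrist camera is an equidistant fisheye: a pixel r from the principal point sees the ray r / f radians off the axis. A picture is of the moment at which its call begins.
- job_done(): hands the job in; it is judged then, once.
Trained networks look in a picture, given as the dict that the camera call returned (one of the last four; its "shot" number tells which), for a name from the list of things; names that differ only in an ending like _2 or _b are one class to them, and where a whole thing is asked for, a point or a joint stands for the part that bears it (a point fixed in the world has none). Each returns a list of dicts, best first, with "p" (0 to 1); they miss things now and then, are a little off and sometimes report something else, mostly with a low value. They report only what shows in the picture. A call takes as long as a camera call. They do not tell look-alikes from the thing itself.
- trace(label, picture): "mask" (400x640 bool, what is visible of it) and "extent" ([centre column, centre row, width, height] in pixels, round what is visible of it).
The state is a dict: "clock": time; "joint_positions": joint angles; "joint_velocities": joint speeds; "effort": joint torques, N m; "eef_pos": TCP position; "tcp_rot": TCP orientation; "force": force on the tool from outside, world axes, zero at the start; "wrist_torque": the same for the moment, N m; "width": finger opening in m; "grip_force": force on a finger pad.
Only numpy, scipy, OpenCV 4.12 (cv2) and the standard library are available. Lean on these libraries where they do the work, as an engineer would, in place of code of your own. Each camera call takes 0.05 s, during which the arm holds its last target. There are 200 camera calls.

### The job

Take the paddle by its orange grip and gently roll the two grey rollers across the flat plate under it, first the one nearer the robot, then the farther one, each at least half a turn in one stroke, to feel which of them (one, both or neither) wobbles up and down. Only after both are tested, lay the paddle back on the blue mat, then lay every roller that wobbles in the red tray and every one that runs true in the green tray, setting them down softly, and leave the other things on the table alone.

Things in the scene. Friction and masses are not known exactly. Their poses are not given: they have to be found in the camera images.
- roller1_center (a point): Middle of the grey roller nearer the robot, on its axis. It lies along the plate's x, 118 mm long, 0.2 to 0.31 kg, and runs on two end hubs 30 mm in diameter, 26 mm long. The darker barrel between them is 23 mm in diameter, 66 mm long, its top 26.5 mm above the plate when it is true. A bad roller has a swollen band 5 mm wide on its barrel, 3 mm proud on one side, which faces down at the start.
- roller2_center (a point): Middle of the farther roller, on its axis: the same in all respects. Each roller may be true or bad, independently of the other. Between the hubs is room for the paddle's sole, which then touches only the barrel; a bad barrel lifts it by up to 3 mm once in a turn, most after half a turn, a true one runs level.
- paddle_grip (a point): Centre of the paddle's orange grip. The paddle is a flat white sole, 52 mm (its x) by 100 mm (y) by 8 mm, with an upright rib on its middle: 45 mm along x, 18 mm thick along y, 36 mm tall. The point is 28 mm above the sole's underside. 0.12 kg; it lies on the mat with its axes along the mat's. Drawn 100 mm across a roller, it moves the roller 57 mm the same way.
- paddle: The same paddle; origin at the centre of the underside of its sole, z up out of the sole.
- mat: Blue mat, 90 mm (x) by 130 mm (y), 4 mm thick, fixed; origin at the centre of its underside, on the table.
- gauge_base: Fixed black foot, 290 mm (x) by 260 mm (y), under the aluminium plate; origin on the table below the plate's centre. The rollers lie along its x and roll along its y, in lanes centred at x = -65 mm (nearer) and +65 mm, starting within 35 mm of y = 0.
- plate: The pale metal plate; origin at the centre of its top face, 35 mm above the table. 270 mm (x) by 240 mm (y), with 7 mm high stops along its y edges (inner faces at y = +-114 mm) and gaps in them opposite the middle of each lane for fingers. On soft feet: it stays level, sinks 0.4 mm per newton (at most 14 mm) and springs back. Pressing a roller on it with more than 18 N spoils the roller.
- green_tray: Pale green open tray for true rollers, 150 mm (x) by 190 mm (y), walls 4 mm thick and 30 mm high, floor 4 mm thick, fixed; origin at the centre of its underside. It has room for both rollers side by side, axes along its x, 40 mm either side of its middle in y.
- red_tray: Red open tray for bad rollers, same size and origin.
- mug: Bystander: white mug, 76 mm wide, 85 mm tall, with a handle; origin at its underside.
- detergent: Bystander: blue bottle, 68 mm wide, 190 mm tall; origin at its underside.
- steel_cup: Bystander: steel cup, 80 mm wide, 70 mm tall; origin at its underside.
- screwdriver: Bystander: screwdriver lying flat; origin at its underside.
- jar: Bystander: amber jar, 70 mm wide, 75 mm tall; origin at its underside.
- brush: Bystander: brush lying flat; origin at its underside.
- collar: Bystander: grey ring, 60 mm wide, 15 mm tall; origin at its underside.
There are look-alikes about, which are no part of the job. What is shaped like the part that bears roller1_center but purple is not meant.

How it is judged:
On the way, in this order (a step that is already met when the one before it is completed fails the run):
1. the roller nearer the robot has been rolled 40 mm or more from its place, under the paddle, on the plate (distance of roller1_center from where it was at the start of the episode above 0.04 m and z of roller1_center in the frame of gauge_base below 0.054 m and contact force between paddle and roller1 above 0.5 N), for 0.1 s.
2. then the farther one too, with both still on the plate (distance of roller2_center from where it was at the start of the episode above 0.04 m and z of each of roller2_center, roller1_center in the frame of gauge_base below 0.054 m and contact force between paddle and roller2 above 0.5 N), for 0.1 s.
At the end, for the whole second after the job is handed in: Each bad roller lies on the floor of the red tray and each true one on the floor of the green tray, within its walls and not on top of the other, at rest; the paddle lies flat (0.15 rad), sole down, its centre on the blue mat (50 mm in x, 60 mm in y of its centre) (((x of band1_c0 in the frame of roller1 below 0.0355 m and x of roller1_center in the frame of red_tray between -0.071 and 0.071 m and y of roller1_center in the frame of red_tray between -0.091 and 0.091 m and z of roller1_center in the frame of red_tray between 0.01 and 0.026 m) or (x of band1_c0 in the frame of roller1 above 0.024 m and x of roller1_center in the frame of green_tray between -0.071 and 0.071 m and y of roller1_center in the frame of green_tray between -0.091 and 0.091 m and z of roller1_center in the frame of green_tray between 0.01 and 0.026 m)) and ((x of band2_c0 in the frame of roller2 below 0.0355 m and x of roller2_center in the frame of red_tray between -0.071 and 0.071 m and y of roller2_center in the frame of red_tray between -0.091 and 0.091 m and z of roller2_center in the frame of red_tray between 0.01 and 0.026 m) or (x of band2_c0 in the frame of roller2 above 0.024 m and x of roller2_center in the frame of green_tray between -0.071 and 0.071 m and y of roller2_center in the frame of green_tray between -0.091 and 0.091 m and z of roller2_center in the frame of green_tray between 0.01 and 0.026 m)) and linear speed of each of roller1, roller2 below 0.03 m/s and x of paddle in the frame of mat between -0.05 and 0.05 m and y of paddle in the frame of mat between -0.06 and 0.06 m and height (world z) of paddle below 0.012 m and angle between paddle's own z axis and vertical below 0.15 rad); the robot touches nothing.
It fails at once if a roller was pressed on the plate with more than 18 N (contact force between any of roller1, roller2 and plate above 18 N).
It fails at once if a roller was dropped or slammed into a tray (over 40 N) (contact force between any of roller1, roller2 and green_tray above 40 N or contact force between any of roller1, roller2 and red_tray above 40 N).
It fails at once if a bystander was moved by more than 30 mm (distance of any of mug, detergent, steel_cup, screwdriver, jar, brush, collar from where it was at the start of the episode above 0.03 m).
It also fails if it takes over 72 s, if anything falls off the work surface, if the arm or the gripper's body presses on something with over 40 N, if the wrist force passes 120 N, or if a joint passes its speed limit or range.

## Working session

There is one attempt and no reset: what is moved stays moved. The work goes in short steps, Python scripts to look and compute and a shell command to move; the robot and the scene stay as the last step left them, time stands still between calls to the robot, and variables do not carry over. Pictures are saved under pics/ and viewed, at most 10 in all, crops included, and the job is handed in when it is done.

```bash
ls; mkdir -p pics; cat > h.py <<'E'
import numpy as np, cv2
from bench import get_state, snapshot, job_done, trace
def rays(s,uv):
    pass
def pts(s,mask=None):
    K=s["camera_matrix"];z=s["z_map"];m=(z>0) if mask is None else mask&(z>0)
    v,u=np.nonzero(m);d=z[v,u]
    p=np.c_[(u-K[0,2])/K[0,0]*d,-(v-K[1,2])/K[1,1]*d,-d]
    T=s["pose"];return p@T[:3,:3].T+T[:3,3]
E
python3 - <<'E'
from h import *
print(get_state())
for n in ["scene","side"]:
    s=snapshot(n);cv2.imwrite(f"pics/{n}0.png",s["image"]);print(n,s["camera_matrix"],s["pose"])
    for l in ["roller1_center","roller2_center","paddle_grip","paddle","mat","gauge_base","plate","green_tray","red_tray"]:
        for r in trace(l,s)[:3]:
            P=pts(s,r["mask"])
            print(l,round(r["p"],2),np.round(r["extent"]).astype(int),np.round(np.r_[np.median(P,0),P.min(0),P.max(0)],3) if len(P) else None)
E
```

```text
pics
{'clock': 0.0, 'joint_positions': array([-1.47278864e+00,  2.59313897e-01,  1.53607479e+00,  3.75618971e-06,
        1.34800127e+00, -2.02809781e-01]), 'joint_velocities': array([-0.00080994,  0.00022247,  0.00086113, -0.00037482, -0.00034452,
       -0.00011908]), 'effort': array([-1.62456683e-03, -4.37308574e+01, -2.84003234e+01,  7.17537920e-02,
        4.12714225e-02, -1.25882502e-04]), 'eef_pos': array([ 0.16293209, -0.52476698,  0.23183668]), 'tcp_rot': array([-3.10434961e+00, -4.70473153e-01, -1.53528860e-04]), 'force': array([-0.09181615,  0.258992  , -0.09780115]), 'wrist_torque': array([ 0.00097573, -0.03527636,  0.00533544]), 'grip_force': 0.0, 'width': 0.09296043980787898}
scene [[401.40205248   0.         318.76421554]
 [  0.         401.40205248 192.86102825]
 [  0.           0.           1.        ]] [[-0.08102558 -0.75512632  0.65055291  1.30623422]
 [ 0.99666703 -0.05518188  0.06008156  0.10323561]
 [-0.00947044  0.65325278  0.75708065  0.95902123]
 [ 0.          0.          0.          1.        ]]
roller1_center 0.6 [327 184  12  38] [0.491 0.049 0.061 0.423 0
[... 1877 characters left out ...]
1 0.002 0.452 0.323 0.05 ]
paddle 0.39 [336  82  20  56] [ 0.621  0.461  0.094  0.59   0.446 -0.005  0.689  0.788  0.192]
mat 0.84 [273 154  41  33] [ 0.391  0.243  0.003  0.355  0.191 -0.005  0.468  0.34   0.05 ]
gauge_base 0.7 [330 209 122  94] [ 0.543 -0.016  0.033  0.392 -0.116 -0.003  0.704  0.195  0.065]
plate 0.95 [329 203 116  89] [ 0.547  0.     0.034  0.404 -0.106 -0.003  0.701  0.181  0.066]
green_tray 0.76 [371 319  82  90] [ 0.606 -0.303  0.003  0.525 -0.396 -0.004  0.681 -0.199  0.032]
green_tray 0.23 [303 387  29  26] [ 0.453 -0.42   0.013  0.42  -0.45  -0.006  0.479 -0.401  0.017]
red_tray 0.92 [335 142  57  51] [ 0.605  0.297  0.004  0.524  0.192 -0.004  0.689  0.434  0.033]
```

```bash
python3 - <<'E'
import cv2
a=cv2.imread("pics/scene0.png");cv2.imwrite("pics/a1.png",cv2.resize(a[120:320,150:470],(800,500),interpolation=2))
E
```

```text
(no output)
```

View pics/a1.png

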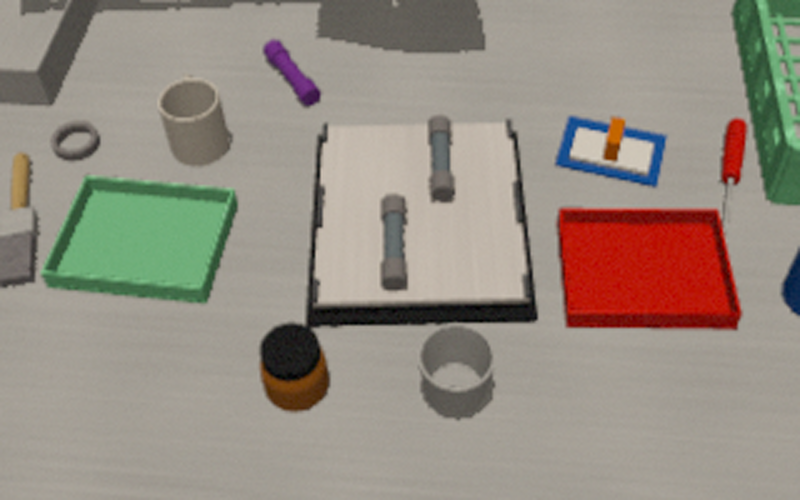

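View pics/side0.png

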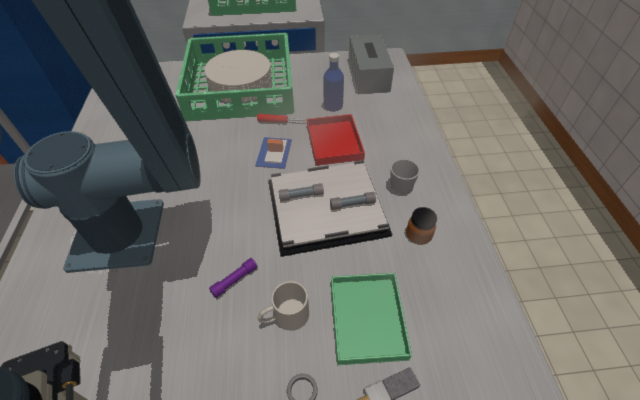

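The crop shows the grey rollers on the plate at (327,184), nearer, and (309,218), farther. The dumbbell at (265,147), off the plate, is the purple look-alike and isn't meant. The orange-gripped paddle is on the blue mat at (393,178), and both trays are empty.

```bash
cat >> h.py <<'E'
def rect(P):
    (c,wh,a)=cv2.minAreaRect((P[:,:2]*1000).astype(np.float32))
    return np.round(c,1),np.round(wh,1),round(a,1)
E
python3 - <<'E'
from h import *
for n in ["scene","side"]:
    s=snapshot(n);print(n)
    P=pts(s,np.ones((400,640),bool));C=s["image"].reshape(-1,3)[(s["z_map"]>0).ravel()].astype(int)
    hsv=cv2.cvtColor(s["image"],cv2.COLOR_BGR2HSV).reshape(-1,3)[(s["z_map"]>0).ravel()].astype(int)
    def box(x0,x1,y0,y1,z0,z1): return (P[:,0]>x0)&(P[:,0]<x1)&(P[:,1]>y0)&(P[:,1]<y1)&(P[:,2]>z0)&(P[:,2]<z1)
    for nm,b in dict(r1=box(.4,.57,.0,.1,.053,.08),r2=box(.54,.70,-.04,.05,.053,.08),plate=box(.36,.74,-.16,.2,.027,.045),
        rib=box(.36,.48,.19,.34,.035,.06),
        redrim=box(.48,.72,.17,.44,.02,.04)&(hsv[:,1]>150),grim=box(.48,.72,-.45,-.17,.02,.04)&(hsv[:,0]>40)&(hsv[:,0]<85)&(hsv[:,1]>60)).items():
        Q=P[b];print(nm,b.sum(),rect(Q),"med",np.round(np.median(Q,0),4),"z95",np.round(np.percentile(Q[:,2],95),4))
    m=box(.34,.5,.17,.36,-.01,.02)&(hsv[:,1]>120)&(hsv[:,0]>100)&(hsv[:,0]<125);print("mat",m.sum(),rect(P[m]),np.median(P[m,2]))
    m=box(.36,.5,.17,.36,.004,.03)&(hsv[:,1]<70);print("sole",m.sum(),rect(P[m]),np.median(P[m],0))
    m=box(.36,.5,.17,.36,.0,.07)&(hsv[:,1]>120)&(hsv[:,0]<25);print("orange",m.sum(),rect(P[m]),np.median(P[m],0))
    for l in ["mug","detergent","steel_cup","jar"]:
        for r in trace(l,s)[:1]:
            Q=pts(s,r["mask"]);Q=Q[Q[:,2]>.02];print(l,round(r["p"],2),np.round(np.r_[np.percentile(Q,3,0),np.percentile(Q,97,0)],3))
E
```

```text
scene
r1 272 (array([498.7,  46.1]), array([ 61.4, 155. ]), 77.3) med [0.4916 0.048  0.0618] z95 0.0662
r2 325 (array([604.6,   7. ]), array([ 59.3, 140.8]), 80.0) med [0.6187 0.0049 0.0614] z95 0.0665
plate 5268 (array([537.5,  45.6]), array([416. , 297.6]), 10.5) med [0.5689 0.0318 0.0359] z95 0.0394
rib 78 (array([416.8, 264.1]), array([17.9, 46.5]), 77.6) med [0.4248 0.2627 0.048 ] z95 0.0515
redrim 532 (array([604. , 292.8]), array([152.2, 190.3]), 4.0) med [0.6445 0.3049 0.0277] z95 0.0325
grim 530 (array([ 605. , -296.5]), array([190.2, 152.5]), 87.0) med [ 0.632 -0.293  0.027] z95 0.033
mat 323 (array([412.7, 265.5]), array([127. ,  91.5]), 78.3) 0.004774074222535174
sole 438 (array([430.3, 265.6]), array([138.7, 187.1]), 0.1) [0.42407841 0.26182012 0.01208719]
orange 92 (array([402.8, 267.9]), array([16.4, 78.4]), 77.9) [0.43170626 0.26289637 0.04683592]
mug 0.58 [ 0.402 -0.302  0.023  0.476 -0.232  0.087]
detergent 0.85 [0.613 0.45  0.026 0.656 0.505 0.191]
steel_cup 0.7 [0.735 0.051 0.022 0.808 0.12  0.072]
jar 0.77 [ 0.754 -0.112  0.025  0.811 -0.054  0.078]
side
r1 335 (
[... 336 characters left out ...]
[22.2, 45.2]), 74.0) med [0.4176 0.2604 0.0457] z95 0.0489
redrim 129 (array([604. , 280.7]), array([147.4, 170. ]), 3.3) med [0.6064 0.2025 0.0281] z95 0.031
grim 745 (array([ 604.1, -297.5]), array([191.2, 149.7]), 87.5) med [ 0.6039 -0.3232  0.0276] z95 0.0304
mat 0 (array([0., 0.]), array([0., 0.]), 0.0) nan
sole 269 (array([423.2, 269.2]), array([115.9, 128.9]), 74.6) [0.41874337 0.24201578 0.01077066]
orange 43 (array([418.6, 263. ]), array([16.6, 40.7]), 81.1) [0.42015872 0.26259989 0.04710279]
mug 0.86 [ 0.378 -0.305  0.022  0.473 -0.234  0.085]
detergent 0.92 [0.592 0.449 0.025 0.651 0.486 0.189]
steel_cup 0.73 [0.736 0.048 0.022 0.805 0.121 0.069]
  return _methods._mean(a, axis=axis, dtype=dtype,
  ret = ret.dtype.type(ret / rcount)
```

```bash
cat >> h.py <<'E'
def wpts(s,mask):
    K=s["camera_matrix"];z=s["z_map"];v,u=np.nonzero(mask&(z>0));d=z[v,u]
    a=(u-K[0,2])/K[0,0];b=(v-K[1,2])/K[1,1];r=np.hypot(a,b)+1e-9;t=np.tan(r)/r
    p=np.c_[a*t*d,-b*t*d,-d];T=s["pose"];return p@T[:3,:3].T+T[:3,3]
def yaw():
    r=get_state()["tcp_rot"];R=cv2.Rodrigues(r)[0];return np.arctan2(R[1,0],R[0,0]),R
def go(x,y,z,a):
    "shift in tool axes AFTER the turn"
    st=get_state();f,R=yaw();d=np.array([x,y,z])-st["eef_pos"]
    t=(f-a+np.pi/2)%np.pi-np.pi/2;print("tcp",np.round(st["eef_pos"],4),"yaw",round(f,3),"tilt",np.round(R[2],4),"F",np.round(st["force"],2),"w",round(st["width"],4),"clk",round(st["clock"],2))
    f2=f-t;c,q=np.cos(f2),np.sin(f2)
    print("turn",round(t,4),"shift",np.round([d[0]*c+d[1]*q,d[0]*q-d[1]*c,-d[2]],4))
E
python3 -m pendant '[[[0.093,0,0,0,0.125],[0.093,0,0,0,0.125],[0.093,0,0,0,0.125],[0.093,0,0,0,0.125],[0.093,0.0138,-0.0352,0,0],[0.093,0.0138,-0.0352,0,0],[0.093,0.0138,-0.0352,0,0],[0.093,0.0138,-0.0352,0,0]]]' 
python3 -m pendant '[[[0.093,0.0138,-0.0352,0,0],[0.093,0.0138,-0.0352,0,0],[0.093,0.0138,-0.0352,0,0],[0.093,0.0138,-0.0352,0,0],[0.093,0.0138,-0.0352,0,0],[0.093,0.0138,-0.0352,0,0],[0.093,0.0138,-0.0352,0,0],[0.093,0.0138,-0.0352,0,0]]]' 
python3 -m pendant '[[[0.093,0.0138,-0.0352,0,0],[0.093,0.0138,-0.0352,0,0],[0.093,0,0,0,0]]]' 
python3 - <<'E'
from h import *
go(.417,.264,.2,-.21)
s=snapshot("wrist");cv2.imwrite("pics/w1.png",s["image"]);print(s["camera_matrix"],s["pose"])
for l in ["roller1_center","roller2_center","paddle_grip","mat","plate","gauge_base","red_tray"]:
    for r in trace(l,s)[:2]:
        P=wpts(s,cv2.erode(r["mask"].astype(np.uint8),np.ones((3,3)))>0)
        if len(P)>10: print(l,round(r["p"],2),np.round(r["extent"]).astype(int),rect(P),np.round(np.percentile(P[:,2],[5,50,95]),4))
E
```

```text
clock: 2.17
eef_pos: [0.2454, -0.3969, 0.2325]
tcp_rot: [-3.126, 0.314, -0.0]
force: [0.2, 0.4, 0.1]
width: 0.093
grip_force: 0.0
clock: 2.83
eef_pos: [0.4096, -0.1423, 0.233]
tcp_rot: [3.126, -0.313, 0.001]
force: [0.7, -0.5, 0.3]
width: 0.0929
grip_force: 0.0
clock: 3.08
eef_pos: [0.4523, -0.0751, 0.2329]
tcp_rot: [-3.124, 0.303, -0.003]
force: [-0.2, 0.0, 1.2]
width: 0.0928
grip_force: 0.0
tcp [ 0.4523 -0.0751  0.2329] yaw -0.193 tilt [ 0.0017 -0.0027 -1.    ] F [-0.24  0.03  1.19] w 0.0928 clk 3.08
turn 0.0167 shift [-0.1052 -0.3243  0.0329]
[[309.70691629   0.         317.39419534]
 [  0.         309.70691629 195.54218609]
 [  0.           0.           1.        ]] [[-0.19103202  0.94550896  0.26366566  0.52463817]
 [-0.98158009 -0.18327099 -0.05396554 -0.09020963]
 [-0.00270263 -0.26911811  0.96310339  0.38534061]
 [ 0.          0.          0.          1.        ]]
roller1_center 0.73 [209 173  60 106] (array([482.4,  46.5]), array([115.8,  25. ]), 6.0) [0.0532 0.0609 0.065 ]
roller1_center 0.59 [384 250  35  42] (array([ 334.2, -149.9]), array([55.9, 26. ]), 39.9) [0.0129 0.02
[... 274 characters left out ...]
array([422.1, 262.1]), array([98.5, 42.8]), 77.9) [0.0108 0.0128 0.0478]
mat 0.8 [113 232  70  42] (array([426.5, 259.4]), array([127. ,  56.4]), 77.5) [0.0031 0.0043 0.0055]
mat 0.21 [209 174  56 104] (array([481.9,  51.8]), array([116. ,  35.4]), 6.0) [0.0529 0.0609 0.065 ]
plate 0.94 [225 121 241 242] (array([548.3,  28. ]), array([268.4, 238.4]), 6.2) [0.0339 0.0352 0.0366]
plate 0.71 [113 233  68  41] (array([426.3, 260.1]), array([128.5,  56.5]), 77.7) [0.003  0.0043 0.0055]
gauge_base 0.66 [230 122 249 244] (array([544.5,  23.3]), array([276.2, 248.6]), 5.7) [0.0334 0.0352 0.0366]
red_tray 0.8 [ 73 124  99 134] (array([601.2, 292.8]), array([148. , 191.6]), 3.7) [0.0031 0.0047 0.0291]
```

View pics/w1.png

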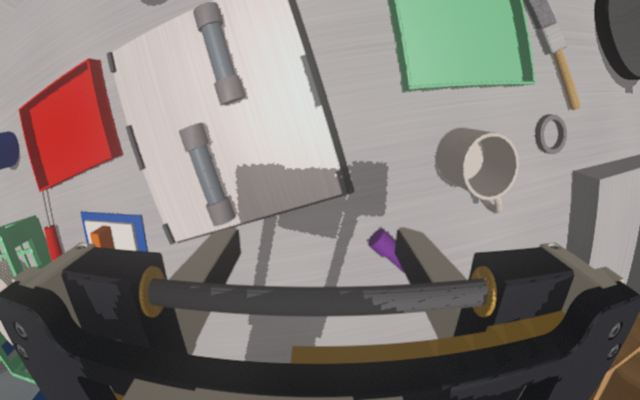

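The wrist view has the grey rollers at (208,173) and (220,54), inside the plate's lanes. The purple look-alike is at (383,250), and the paddle is partly behind the finger at (111,234). I'll move closer for a clear look at the paddle.

```bash

python3 -m pendant '[[[0.06,0,0,0,0.017],[0.06,-0.021,-0.0284,0,0],[0.06,-0.021,-0.0284,0,0],[0.06,-0.021,-0.0284,0,0],[0.06,-0.021,-0.0284,0,0],[0.06,-0.021,-0.0284,0,0],[0.06,-0.021,-0.0284,0,0],[0.06,-0.021,-0.0284,0,0]]]' 
python3 -m pendant '[[[0.06,0,0,0,0],[0.06,0,0,0,0]]]' >/dev/null
python3 - <<'E'
from h import *
go(.418,.263,.1,-.213)
s=snapshot("wrist");cv2.imwrite("pics/w2.png",s["image"])
hsv=cv2.cvtColor(s["image"],cv2.COLOR_BGR2HSV)
for l in ["paddle_grip","mat","red_tray","roller1_center"]:
    for r in trace(l,s)[:1]:
        M=cv2.erode(r["mask"].astype(np.uint8),np.ones((3,3)))>0
        P=wpts(s,M)
        if len(P)>10: print(l,round(r["p"],2),np.round(r["extent"]).astype(int),rect(P),np.round(np.percentile(P[:,2],[5,50,95]),4))
        if l=="paddle_grip":
            Q=P[P[:,2]>.04];print("ribtop",len(Q),rect(Q),np.percentile(Q[:,2],[50,95]))
E
```

```text
clock: 4.15
eef_pos: [0.3481, 0.1459, 0.2329]
tcp_rot: [-3.123, 0.343, -0.001]
force: [0.2, 0.3, 0.3]
width: 0.0603
grip_force: 0.0
tcp [0.3483 0.1461 0.2329] yaw -0.213 tilt [ 8.e-04 -1.e-04 -1.e+00] F [0.58 0.22 1.17] w 0.0598 clk 4.32
turn -0.0002 shift [ 0.0434 -0.129   0.1329]
paddle_grip 0.81 [213 140  74  43] (array([417.2, 264. ]), array([99.1, 50.1]), 77.4) [0.0111 0.0127 0.0487]
ribtop 608 (array([418.3, 264.1]), array([19. , 43.4]), 77.7) [0.04810114 0.04941988]
mat 0.84 [218 145  98  73] (array([410.6, 265.8]), array([128.6,  88.1]), 78.0) [0.003  0.0043 0.0056]
red_tray 0.94 [173  45 147  90] (array([600.4, 293. ]), array([147.6, 189.6]), 3.4) [0.0029 0.0045 0.0294]
roller1_center 0.78 [533 157  52  67] (array([ 307.8, -165.6]), array([117.2,  27.5]), 37.9) [0.0155 0.0256 0.0301]
```

View pics/w2.png

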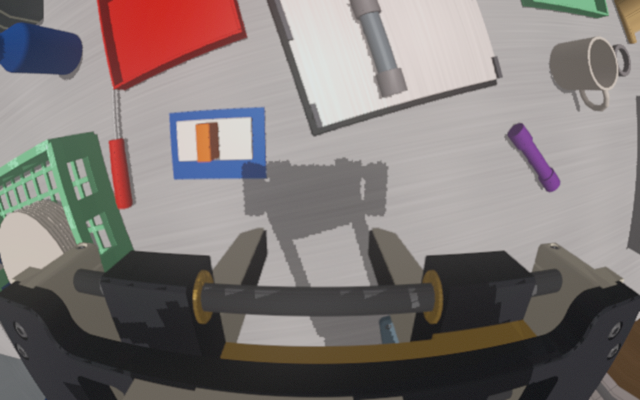

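The paddle is clear at (213,140), lying on the mat. The picture agrees with the fit: centre (0.4177, 0.264), yaw -0.216, rib top at 0.048.

```bash

python3 -m pendant '[[[0.06,0.0108,-0.0323,0.01,0.003],[0.06,0.0108,-0.0323,0.01,0],[0.06,0.0108,-0.0323,0.01,0],[0.06,0.0108,-0.0323,0.01,0],[0.06,0,0,0.035,0],[0.06,0,0,0.035,0],[0.06,0,0,0.03,0],[0.06,0,0,0,0]]]' 
python3 - <<'E'
from h import *
go(.4177,.264,.029,-.216)
E
```

```text
clock: 5.23
eef_pos: [0.4159, 0.2595, 0.0871]
tcp_rot: [3.117, -0.347, -0.016]
force: [-1.0, -0.6, -0.5]
width: 0.06
grip_force: 0.0
tcp [0.4159 0.2595 0.0871] yaw -0.222 tilt [-0.0097  0.0061 -0.9999] F [-1.   -0.57 -0.49] w 0.06 clk 5.23
turn -0.0056 shift [ 0.0008 -0.0048  0.0581]
```

```bash

python3 -m pendant '[[[0.06,0,0,0,0],[0.06,0.0008,-0.004,0,0],[0.06,0,0,0.025,0],[0.06,0,0,0.02,0],[0.06,0,0,0.008,0],[0.06,0,0,0,0],[0.06,0,0,0,0]]]' 
python3 - <<'E'
from h import *
go(.4177,.264,.029,-.216)
E
```

```text
clock: 5.82
eef_pos: [0.4219, 0.266, 0.0411]
tcp_rot: [-3.122, 0.344, -0.003]
force: [-0.7, 0.6, 0.5]
width: 0.0602
grip_force: 0.0
tcp [0.4219 0.266  0.0411] yaw -0.22 tilt [ 0.0017 -0.0011 -1.    ] F [-0.74  0.59  0.54] w 0.0602 clk 5.82
turn -0.0035 shift [-0.0037  0.0029  0.0121]
```

```bash

python3 -m pendant '[[[0.06,-0.0037,0.003,0.006,0],[0.06,0,0,0.006,0],[0.06,0,0,0,0],[0.06,0,0,0,0]]]' |tail -5
python3 - <<'E'
from h import *
go(.4177,.264,.029,-.216)
E
python3 -m pendant '[[[0.014,0,0,0,0],[0.014,0,0,0,0],[0.014,0,0,0,0],[0.014,0,0,0,0],[0.014,0,0,0,0]]]' 35
python3 - <<'E'
from h import *
go(.4177,.264,.029,-.216)
E
```

```text
eef_pos: [0.4163, 0.2636, 0.0277]
tcp_rot: [3.123, -0.344, -0.0]
force: [0.9, -0.6, 1.2]
width: 0.0599
grip_force: 0.0
tcp [0.4163 0.2636 0.0277] yaw -0.219 tilt [-1.e-04  1.e-04 -1.e+00] F [ 0.87 -0.61  1.17] w 0.0599 clk 6.15
turn -0.0032 shift [ 0.0012 -0.0007 -0.0013]
clock: 6.57
eef_pos: [0.4166, 0.2636, 0.0278]
tcp_rot: [-3.123, 0.344, -0.0]
force: [-0.1, -0.1, 0.4]
width: 0.0314
grip_force: 0.0
tcp [0.4166 0.2636 0.0278] yaw -0.219 tilt [ 2.e-04 -1.e-04 -1.e+00] F [-0.08 -0.1   0.41] w 0.0314 clk 6.57
turn -0.0032 shift [ 0.001  -0.0006 -0.0012]
```

```bash

python3 -m pendant '[[[0.014,0,0,0,0],[0.014,0,0,0,0],[0.014,0,0,0,0],[0.014,0,0,0,0],[0.014,0,0,-0.01,0],[0.014,0,0,-0.03,0],[0.014,0,0,-0.03,0],[0.014,0,0,-0.03,0]]]' 35
python3 -m pendant '[[[0.014,0,0,0,-0.11],[0.014,0,0,0,-0.11],[0.014,0,0,0,-0.106],[0.014,0.0069,0.033,0,0],[0.014,0.0069,0.033,0,0],[0.014,0.0069,0.033,0,0],[0.014,0.0069,0.033,0,0],[0.014,0.0069,0.033,0,0]]]' 
python3 -m pendant '[[[0.014,0.0069,0.033,0,0],[0.014,0,0,0,0],[0.014,0,0,0,0],[0.014,0,0,0,0]]]' 
python3 - <<'E'
from h import *
go(.4787,.0713,.10,.107)
s=snapshot("side");cv2.imwrite("pics/s2.png",cv2.resize(s["image"][100:300,180:440],(780,600)))
E
```

```text
clock: 7.23
eef_pos: [0.4158, 0.2633, 0.129]
tcp_rot: [3.122, -0.344, -0.002]
force: [0.6, 0.4, -1.2]
width: 0.0175
grip_force: 35.0
clock: 7.9
eef_pos: [0.4684, 0.1018, 0.1283]
tcp_rot: [3.137, 0.169, 0.0]
force: [0.5, 0.6, -1.7]
width: 0.018
grip_force: 35.0
clock: 8.23
eef_pos: [0.4783, 0.0712, 0.1279]
tcp_rot: [-3.137, -0.166, 0.001]
force: [-0.3, -0.1, -1.7]
width: 0.0177
grip_force: 35.0
tcp [0.4783 0.0712 0.1279] yaw 0.106 tilt [-6.e-04 -5.e-04 -1.e+00] F [-0.26 -0.13 -1.65] w 0.0177 clk 8.23
turn -0.0013 shift [ 0.0004 -0.      0.0279]
```

View pics/s2.png

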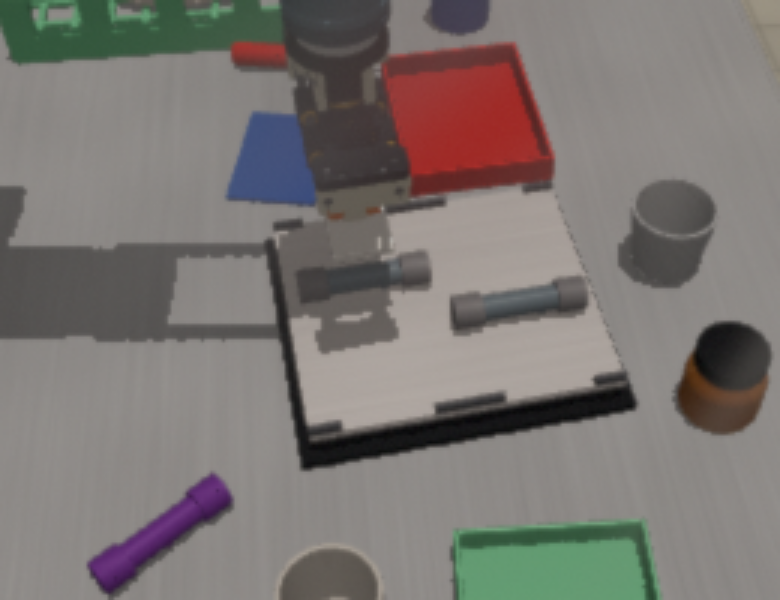

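The paddle (white sole, orange tips of the rib at about (355,225) in the crop) hangs above the nearer grey roller. I'll lower it gently.

```bash

python3 -m pendant '[[[0.014,0.0004,0,0.02,0],[0.014,0,0,0.018,0],[0.014,0,0,0,0],[0.014,0,0,0,0],[0.014,0,0,0,0]]]' | egrep "eef|force"
python3 -m pendant '[[[0.014,0,0,0.0025,0],[0.014,0,0,0,0],[0.014,0,0,0,0]]]' | egrep "eef|force"
python3 -m pendant '[[[0.014,0,0,0.002,0],[0.014,0,0,0,0],[0.014,0,0,0,0]]]' | egrep "eef|force"
python3 -m pendant '[[[0.014,0,0,0.001,0],[0.014,0,0,0,0],[0.014,0,0,0,0]]]' | egrep "eef|force"
```

```text
eef_pos: [0.4793, 0.072, 0.0904]
force: [0.2, -0.5, -1.2]
grip_force: 35.0
eef_pos: [0.4795, 0.0713, 0.0877]
force: [-0.9, -0.0, -1.5]
grip_force: 35.0
eef_pos: [0.4791, 0.0711, 0.0852]
force: [0.2, -0.2, -1.1]
grip_force: 35.0
eef_pos: [0.4793, 0.0711, 0.0843]
force: [0.5, -0.9, 0.6]
grip_force: 35.0
```

```bash

python3 -m pendant '[[[0.014,0,0,0.001,0],[0.014,0,0,0,0],[0.014,0,0,0,0]]]' | egrep "eef|force"
for i in 1; do python3 -m pendant '[[[0.014,0,0.005,0,0],[0.014,0,0.005,0,0],[0.014,0,0,0,0]]]' | egrep "eef|force"; done
python3 - <<'E'
from h import *
go(.4787,.0713,.10,.107)
E
```

```text
eef_pos: [0.4793, 0.0711, 0.0833]
force: [-2.0, -0.2, 2.9]
grip_force: 35.0
eef_pos: [0.4804, 0.0603, 0.0832]
force: [-1.3, 0.1, 3.8]
grip_force: 35.0
tcp [0.4804 0.0603 0.0832] yaw 0.106 tilt [-1.e-04  4.e-04 -1.e+00] F [-1.31  0.07  3.82] w 0.0179 clk 9.95
turn -0.0006 shift [-0.0005 -0.0111 -0.0168]
```

```bash

for i in 1 2 3; do python3 -m pendant '[[[0.014,0,0.006,0,0],[0.014,0,0.006,0,0],[0.014,0,0,0,0]]]' | egrep "eef|^force"; done
```

```text
eef_pos: [0.4816, 0.0481, 0.0832]
force: [-1.2, -0.1, 3.1]
eef_pos: [0.4829, 0.0363, 0.0831]
force: [-1.8, -0.1, 3.3]
eef_pos: [0.4844, 0.0245, 0.0833]
force: [-1.6, 0.5, 4.6]
```

```bash

for i in 1 2 3 4 5; do python3 -m pendant '[[[0.014,0,0.006,0,0],[0.014,0,0.006,0,0],[0.014,0,0,0,0]]]' | egrep "eef|^force"; done
```

```text
eef_pos: [0.4857, 0.0125, 0.0835]
force: [-1.2, 0.2, 6.6]
eef_pos: [0.487, 0.0005, 0.0837]
force: [-1.4, -0.5, 7.5]
eef_pos: [0.4883, -0.0115, 0.0837]
force: [-2.1, -0.6, 8.2]
eef_pos: [0.4896, -0.0236, 0.0837]
force: [-2.6, -1.3, 7.4]
eef_pos: [0.4909, -0.0356, 0.0836]
force: [-2.2, -0.3, 6.7]
```

Roller 1's lift force climbed from about 3 N to 8.2 N after half a turn and then fell, so it's bad. Next is roller 2.

```bash

python3 -m pendant '[[[0.014,0,0,-0.005,0],[0.014,0,0,-0.02,0],[0.014,0,0,-0.02,0],[0.014,0.0315,0,0,0],[0.014,0.0315,0,0,0],[0.014,0.0315,0,0,0],[0.014,0.0315,0,0,0],[0.014,0,0,0,0]]]' >/dev/null
python3 -m pendant '[[[0.014,0,0,0,0],[0.014,0,0,0,0]]]'
python3 - <<'E'
from h import *
go(.616,-.0215,.09,.107)
for n in ["scene","side"]:
    s=snapshot(n)
    for l in ["roller1_center","roller2_center"]:
        for r in trace(l,s)[:2]:
            P=pts(s,cv2.erode(r["mask"].astype(np.uint8),np.ones((3,3)))>0)
            if len(P)>10: print(n,l,round(r["p"],2),np.round(r["extent"]).astype(int),rect(P),np.round(np.percentile(P[:,2],[5,50,95]),4))
E
```

```text
clock: 12.78
eef_pos: [0.6146, -0.0206, 0.1271]
tcp_rot: [-3.136, -0.168, 0.004]
force: [-0.0, 0.3, -1.9]
width: 0.0179
grip_force: 35.0
tcp [ 0.6146 -0.0206  0.1271] yaw 0.107 tilt [-2.6e-03 -7.0e-04 -1.0e+00] F [-0.02  0.33 -1.92] w 0.0179 clk 12.78
turn 0.0002 shift [0.0013 0.0011 0.0371]
scene roller1_center 0.47 [266 149  21  29] (array([ 313.4, -168.4]), array([112.8,  20.4]), 37.5) [0.014  0.0266 0.0319]
scene roller2_center 0.63 [296 200  39  27] (array([617.1, -20.8]), array([51.1, 93.6]), 6.1) [0.11   0.1133 0.1481]
scene roller2_center 0.58 [307 225  11  26] (array([642.2,   7.8]), array([66.2, 22. ]), 5.7) [0.0498 0.0621 0.067 ]
side roller1_center 0.81 [234 279  47  42] (array([ 309.9, -172.3]), array([114.6,  21. ]), 37.1) [0.0171 0.0245 0.0296]
side roller1_center 0.73 [303 386  28  25] (array([ 451.2, -425.3]), array([46.1, 54.8]), 84.3) [0.002  0.0132 0.0158]
side roller2_center 0.6 [353 200  45  14] (array([614.3,  -1.2]), array([113.7,  19.6]), 6.4) [0.0515 0.059  0.0644]
```

```bash

python3 -m pendant '[[[0.014,0.001,0.001,0.019,0],[0.014,0,0,0.018,0],[0.014,0,0,0,0],[0.014,0,0,0,0],[0.014,0,0,0,0]]]' | egrep "eef|^force"
python3 -m pendant '[[[0.014,0,0,0.0025,0],[0.014,0,0,0,0],[0.014,0,0,0,0]]]' | egrep "eef|^force"
python3 -m pendant '[[[0.014,0,0,0.002,0],[0.014,0,0,0,0],[0.014,0,0,0,0]]]' | egrep "eef|^force"
python3 -m pendant '[[[0.014,0,0,0.001,0],[0.014,0,0,0,0],[0.014,0,0,0,0]]]' | egrep "eef|^force"
```

```text
eef_pos: [0.6172, -0.0218, 0.0921]
force: [-0.0, 0.7, 0.1]
eef_pos: [0.6172, -0.0217, 0.0893]
force: [0.5, 0.1, -0.5]
eef_pos: [0.6168, -0.0216, 0.0866]
force: [0.1, -0.0, -0.7]
eef_pos: [0.6168, -0.0216, 0.0856]
force: [-0.6, -0.7, -1.2]
```

```bash

for i in 1 2; do python3 -m pendant '[[[0.014,0,0,0.001,0],[0.014,0,0,0,0],[0.014,0,0,0,0]]]' | egrep "eef|^force"; done
```

```text
eef_pos: [0.617, -0.0217, 0.0848]
force: [-0.7, -0.5, 1.0]
eef_pos: [0.617, -0.0217, 0.0839]
force: [-0.4, -0.5, 1.8]
```

```bash

python3 -m pendant '[[[0.014,0,0,0.0007,0],[0.014,0,0,0,0],[0.014,0,0,0,0]]]' | egrep "eef|^force"
for i in 1 2 3 4; do python3 -m pendant '[[[0.014,0,-0.006,0,0],[0.014,0,-0.006,0,0],[0.014,0,0,0,0]]]' | egrep "eef|^force"; done
```

```text
eef_pos: [0.617, -0.0217, 0.0832]
force: [-0.1, 0.0, 2.4]
eef_pos: [0.6156, -0.0083, 0.0831]
force: [0.1, -0.4, 3.5]
eef_pos: [0.6144, 0.0036, 0.0831]
force: [0.9, 1.2, 3.7]
eef_pos: [0.6132, 0.0155, 0.0831]
force: [0.7, -0.1, 4.1]
eef_pos: [0.6119, 0.0271, 0.0832]
force: [0.8, -0.1, 4.2]
```

```bash

for i in 1 2 3 4 5; do python3 -m pendant '[[[0.014,0,-0.006,0,0],[0.014,0,-0.006,0,0],[0.014,0,0,0,0]]]' | egrep "eef|^force"; done
```

```text
eef_pos: [0.6107, 0.0388, 0.0835]
force: [-0.1, -0.6, 6.3]
eef_pos: [0.6095, 0.0507, 0.0838]
force: [-0.5, -0.1, 7.4]
eef_pos: [0.6083, 0.0627, 0.0839]
force: [-0.8, -0.0, 8.1]
eef_pos: [0.6071, 0.0748, 0.0838]
force: [-0.5, 0.4, 7.5]
eef_pos: [0.6058, 0.0868, 0.0837]
force: [0.4, 0.4, 7.0]
```

Roller 2 does the same: force rises from about 3.7 N to 8.1 N at half a turn with the TCP rising too, about 2.5 mm of lift in all. Both rollers wobble. The paddle goes back to the mat next.

```bash

python3 -m pendant '[[[0.014,0,0,-0.005,0],[0.014,0,0,-0.02,0],[0.014,0,0,-0.02,0],[0.014,0,0,0,0.108],[0.014,0,0,0,0.108],[0.014,0,0,0,0.107],[0.014,-0.0318,-0.0189,0,0],[0.014,-0.0318,-0.0189,0,0]]]' >/dev/null
python3 -m pendant '[[[0.014,-0.0318,-0.0189,0,0],[0.014,-0.0318,-0.0189,0,0],[0.014,-0.0318,-0.0189,0,0],[0.014,-0.0318,-0.0189,0,0],[0.014,-0.0318,-0.0189,0,0],[0.014,0,0,0,0],[0.014,0,0,0,0],[0.014,0,0,0,0]]]'
python3 - <<'E'
from h import *
go(.416,.2637,.0285,-.216)
for n in ["scene","side"]:
    s=snapshot(n)
    for l in ["roller1_center","roller2_center"]:
        for r in trace(l,s)[:3]:
            P=pts(s,cv2.erode(r["mask"].astype(np.uint8),np.ones((3,3)))>0)
            if len(P)>10: print(n,l,round(r["p"],2),np.round(r["extent"]).astype(int),rect(P),np.round(np.percentile(P[:,2],[5,50,95]),4))
E
```

```text
clock: 18.58
eef_pos: [0.4162, 0.2625, 0.1277]
tcp_rot: [3.123, -0.337, -0.001]
force: [0.4, 0.8, -1.4]
width: 0.0179
grip_force: 35.0
tcp [0.4162 0.2625 0.1277] yaw -0.215 tilt [-4.e-04  8.e-04 -1.e+00] F [ 0.39  0.81 -1.44] w 0.0179 clk 18.58
turn 0.0007 shift [-0.0004 -0.0012  0.0992]
scene roller1_center 0.8 [307 182  13  38] (array([492.5, -10. ]), array([116.7,  24. ]), 5.4) [0.0512 0.0619 0.0668]
scene roller1_center 0.71 [267 148  25  28] (array([ 313.9, -169.3]), array([111.9,  18.1]), 36.5) [0.016  0.0267 0.0322]
scene roller2_center 0.61 [328 217  11  35] (array([614.5,  64.4]), array([110.3,  22.2]), 4.2) [0.0548 0.0618 0.0666]
side roller1_center 0.93 [232 277  48  40] (array([ 310.1, -173.4]), array([113.3,  21.2]), 36.3) [0.0172 0.0242 0.0295]
side roller1_center 0.84 [305 208  47  21] (array([489.6, -13.4]), array([112.4,  20.7]), 6.1) [0.0514 0.0587 0.0638]
side roller2_center 0.83 [347 183  46  15] (array([608.9,  57.2]), array([113.5,  19.7]), 5.7) [0.0509 0.0581 0.064 ]
side roller2_center 0.42 [390 383  56  33] (array([ 616.5, -448.7]), array([119.1,  38.1]), 13.9) [0.0138 0.0167 0.0199]
```

```bash

python3 -m pendant '[[[0.014,0,-0.001,0.03,0],[0.014,0,0,0.03,0],[0.014,0,0,0.025,0],[0.014,0,0,0.006,0],[0.014,0,0,0.003,0],[0.014,0,0,0,0],[0.014,0,0,0,0]]]' | egrep "eef|^force"
python3 -m pendant '[[[0.014,0,0,0.002,0],[0.014,0,0,0.002,0],[0.014,0,0,0,0]]]' | egrep "eef|^force"
```

```text
eef_pos: [0.4177, 0.2639, 0.0351]
force: [0.0, 0.3, -1.1]
eef_pos: [0.4169, 0.2638, 0.0305]
force: [0.1, 0.0, -1.1]
```

```bash

python3 -m pendant '[[[0.014,0,0,0.0015,0],[0.014,0,0,0,0],[0.014,0,0,0,0]]]' | egrep "eef|^force"
python3 -m pendant '[[[0.014,0,0,0.001,0],[0.014,0,0,0,0],[0.014,0,0,0,0]]]' | egrep "eef|^force"
```

```text
eef_pos: [0.4165, 0.2637, 0.0285]
force: [0.3, -0.4, -1.9]
eef_pos: [0.4167, 0.2638, 0.0277]
force: [-0.2, -0.1, 1.8]
```

```bash

python3 -m pendant '[[[0.05,0,0,0,0],[0.05,0,0,0,0],[0.05,0,0,0,0],[0.05,0,0,0,0],[0.05,0,0,0,0],[0.05,0,0,-0.02,0],[0.05,0,0,-0.035,0],[0.05,0,0,-0.035,0]]]' | egrep "eef|width"
python3 -m pendant '[[[0.05,0,0,-0.035,0],[0.05,0,0,-0.03,-0.11],[0.05,0,0,0,-0.11],[0.05,0,0,0,-0.103],[0.05,-0.0033,0.0347,0,0],[0.05,-0.0033,0.0347,0,0],[0.05,-0.0033,0.0347,0,0],[0.05,-0.0033,0.0347,0,0]]]' | egrep "eef|width"
python3 -m pendant '[[[0.05,-0.0033,0.0347,0,0],[0.05,-0.0033,0.0347,0,0],[0.05,-0.0033,0.0347,0,0],[0.05,0,0,0,0],[0.05,0,0,0,0]]]' | egrep "eef|width"
python3 - <<'E'
from h import *
go(.489,-.0135,.12,.107)
s=snapshot("wrist")
for l in ["roller1_center","roller2_center","paddle","mat","red_tray"]:
    for r in trace(l,s)[:3]:
        P=wpts(s,cv2.erode(r["mask"].astype(np.uint8),np.ones((3,3)))>0)
        if len(P)>10: print(l,round(r["p"],2),np.round(r["extent"]).astype(int),rect(P),np.round(np.percentile(P[:,2],[5,50,95]),4))
E
```

```text
eef_pos: [0.4153, 0.2632, 0.1174]
width: 0.05
eef_pos: [0.4178, 0.1231, 0.1824]
width: 0.0502
eef_pos: [0.4195, 0.0181, 0.1825]
width: 0.0501
tcp [0.4195 0.0181 0.1825] yaw 0.102 tilt [ 1.e-04 -1.e-04 -1.e+00] F [-0.86  1.29 -0.46] w 0.0501 clk 21.97
turn -0.0048 shift [0.0657 0.0389 0.0625]
roller1_center 0.73 [439 248  24  15] (array([ 354.8, -133.9]), array([ 7.3, 21.5]), 19.6) [0.0086 0.019  0.0289]
roller1_center 0.68 [355 120  39 133] (array([488.5,  -7.3]), array([116. ,  27.7]), 5.8) [0.056  0.0612 0.0651]
roller2_center 0.8 [290  28  33  49] (array([572.1,  58.9]), array([45.4, 26.8]), 5.4) [0.054  0.0615 0.0653]
paddle 0.88 [122 164  64  60] (array([417.5, 261.4]), array([99. , 50.8]), 77.5) [0.0112 0.013  0.0486]
mat 0.92 [128 171  86  98] (array([410.6, 264.7]), array([129.7,  87.8]), 77.8) [0.0031 0.0043 0.0055]
red_tray 0.63 [112  43 130  86] (array([570.3, 301.5]), array([223.3, 121.1]), 81.3) [0.003  0.0046 0.0295]
```

```bash

python3 -m pendant '[[[0.06,0.0165,0.0088,0,-0.004],[0.06,0.0165,0.0088,0,0],[0.06,0.0165,0.0088,0,0],[0.06,0.0165,0.0088,0.02,0],[0.06,0,0,0.03,0],[0.06,0,0,0.03,0],[0.06,0,0,0.02,0],[0.06,0,0,0,0]]]' | egrep "eef|width"
python3 -m pendant '[[[0.06,0,0,0,0],[0.06,0,0,0,0]]]' | egrep "eef|width"
python3 - <<'E'
from h import *
go(.489,-.010,.051,.107)
s=snapshot("wrist");cv2.imwrite("pics/w3.png",s["image"])
E
```

```text
eef_pos: [0.4857, -0.0063, 0.0784]
width: 0.0598
eef_pos: [0.4898, -0.0076, 0.0836]
width: 0.0599
tcp [ 0.4898 -0.0076  0.0836] yaw 0.112 tilt [ 1.6e-03  5.0e-04 -1.0e+00] F [ 0.42 -0.46  0.76] w 0.0599 clk 23.1
turn 0.005 shift [-0.0011  0.0023  0.0326]
```

View pics/w3.png

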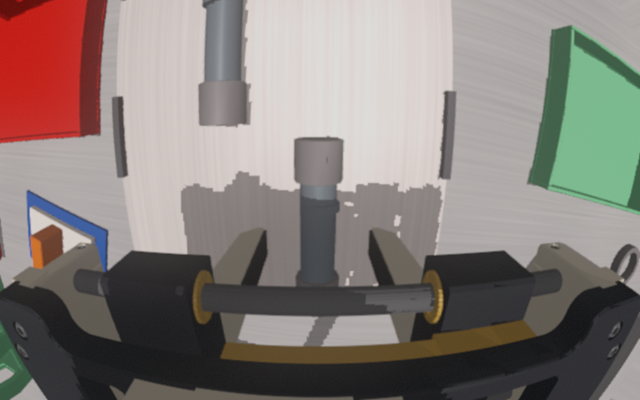

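The roller lies centred between the fingers (column 318), with a ridge just visible at (325,205) on its barrel. Descend and grasp.

```bash

python3 -m pendant '[[[0.06,-0.001,0,0.015,0.004],[0.06,0,0,0.012,0],[0.06,0,0,0.004,0],[0.06,0,0,0,0],[0.06,0,0,0,0]]]' | egrep "eef|force"
python3 -m pendant '[[[0.015,0,0,0,0],[0.015,0,0,0,0],[0.015,0,0,0,0],[0.015,0,0,0,0],[0.015,0,0,0,0],[0.015,0,0,0,0],[0.015,0,0,0,0],[0.015,0,0,0,0]]]' 25 | egrep "eef|force|width"
```

```text
eef_pos: [0.4886, -0.0083, 0.0525]
force: [-0.2, -0.1, 0.4]
grip_force: 0.0
eef_pos: [0.4879, -0.0082, 0.0515]
force: [-0.5, 0.4, 0.3]
width: 0.0221
grip_force: 25.0
```

```bash

python3 -m pendant '[[[0.015,0,0,-0.01,0],[0.015,0,0,-0.03,0],[0.015,0,0,-0.03,0],[0.015,0,0,-0.03,0.045],[0.015,0.0166,-0.0317,0,0],[0.015,0.0166,-0.0317,0,0],[0.015,0.0166,-0.0317,0,0],[0.015,0.0166,-0.0317,0,0]]]' | egrep "eef|force|width"
python3 -m pendant '[[[0.015,0.0166,-0.0317,0,0],[0.015,0.0166,-0.0317,0,0],[0.015,0.0166,-0.0317,0,0],[0.015,0.0166,-0.0317,0,0],[0.015,0,0,0,0],[0.015,0,0,0,0]]]' | egrep "eef|force|width"
python3 - <<'E'
from h import *
go(.6045,.253,.06,.063)
s=snapshot("side")
for l in ["roller1_center","red_tray"]:
    for r in trace(l,s)[:3]:
        P=pts(s,cv2.erode(r["mask"].astype(np.uint8),np.ones((3,3)))>0)
        if len(P)>10: print(l,round(r["p"],2),np.round(r["extent"]).astype(int),rect(P),np.round(np.percentile(P[:,2],[5,50,95]),4))
cv2.imwrite("pics/s3.png",cv2.resize(s["image"][60:260,220:480],(780,600)))
E
```

```text
eef_pos: [0.5465, 0.1237, 0.1522]
force: [0.9, -0.1, -2.9]
width: 0.0226
grip_force: 25.0
eef_pos: [0.6044, 0.2549, 0.1508]
force: [-0.3, -0.1, -2.6]
width: 0.0222
grip_force: 25.0
tcp [0.6044 0.2549 0.1508] yaw 0.065 tilt [-1.5e-03  2.0e-04 -1.0e+00] F [-0.3  -0.07 -2.59] w 0.0222 clk 25.4
turn 0.0019 shift [0.     0.0019 0.0908]
roller1_center 0.94 [232 278  51  41] (array([ 309. , -172.8]), array([113.5,  21.3]), 37.3) [0.0168 0.0242 0.0292]
roller1_center 0.73 [336 113  40  16] (array([603. , 245.7]), array([110.5,  17.5]), 3.0) [0.1465 0.155  0.1631]
roller1_center 0.23 [330 208 118  94] (array([547.3,  22.4]), array([281.7, 252.7]), 5.5) [0.0101 0.0346 0.0376]
red_tray 0.86 [337 143  57  48] (array([602.9, 293.3]), array([147.2, 196.5]), 3.6) [0.0007 0.0039 0.027 ]
red_tray 0.6 [273 120  28   2] (array([409.9, 411.1]), array([18.2, 90.5]), 81.8) [0.0123 0.0203 0.0253]
```

View pics/s3.png

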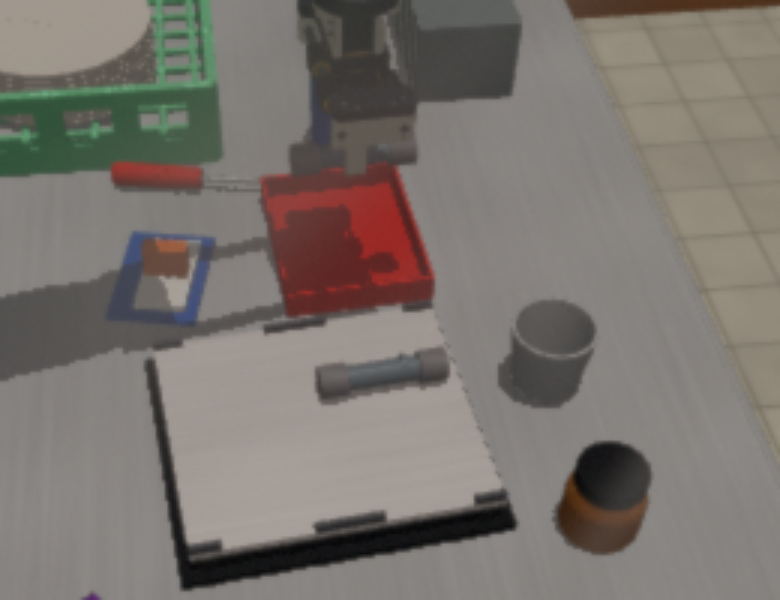

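Roller 1 is held level above the red tray. The roller still on the plate shows its ridge facing up at (405,357) in the crop, which confirms roller 2 is bad.

```bash

python3 -m pendant '[[[0.015,0,0.002,0.035,0],[0.015,0,0,0.035,0],[0.015,0,0,0.03,0],[0.015,0,0,0.015,0],[0.015,0,0,0.005,0],[0.015,0,0,0,0],[0.015,0,0,0,0]]]' | egrep "eef|^force"
python3 -m pendant '[[[0.015,0,0,0.003,0],[0.015,0,0,0.002,0],[0.015,0,0,0,0],[0.015,0,0,0,0]]]' | egrep "eef|^force"
```

```text
eef_pos: [0.6057, 0.2505, 0.0327]
force: [0.1, 0.2, -2.8]
eef_pos: [0.6052, 0.2513, 0.0272]
force: [-0.1, -0.3, -2.6]
```

```bash

python3 -m pendant '[[[0.015,0,0,0.002,0],[0.015,0,0,0.002,0],[0.015,0,0,0,0]]]' | egrep "eef|^force"
python3 -m pendant '[[[0.015,0,0,0.001,0],[0.015,0,0,0.001,0],[0.015,0,0,0,0]]]' | egrep "eef|^force"
python3 -m pendant '[[[0.015,0,0,0.001,0],[0.015,0,0,0,0]]]' | egrep "eef|^force"
```

```text
eef_pos: [0.6046, 0.2511, 0.022]
force: [0.3, 0.3, -2.6]
eef_pos: [0.6049, 0.2512, 0.0207]
force: [-1.1, -0.1, 0.2]
eef_pos: [0.605, 0.2512, 0.0206]
force: [-3.2, -1.0, 5.7]
```

```bash

python3 -m pendant '[[[0.045,0,0,0,0],[0.045,0,0,0,0],[0.045,0,0,0,0],[0.045,0,0,0,0],[0.045,0,0,-0.01,0],[0.045,0,0,-0.03,0],[0.045,0,0,-0.035,0],[0.045,0,0,-0.035,0]]]' | egrep "eef|width|^force"
python3 -m pendant '[[[0.06,0,0,-0.03,-0.043],[0.06,-0.0027,0.0317,0,0],[0.06,-0.0027,0.0317,0,0],[0.06,-0.0027,0.0317,0,0],[0.06,-0.0027,0.0317,0,0],[0.06,-0.0027,0.0317,0,0],[0.06,-0.0027,0.0317,0,0],[0.06,0,0,0,0]]]' | egrep "eef|width|^force"
python3 -m pendant '[[[0.06,0,0,0,0]]]' >/dev/null
python3 - <<'E'
from h import *
go(.609,.060,.051,.107)
for n,f in [("side",pts),("scene",pts),("wrist",wpts)]:
  s=snapshot(n)
  for r in trace("roller2_center",s)[:4]:
        P=f(s,cv2.erode(r["mask"].astype(np.uint8),np.ones((3,3)))>0)
        if len(P)>10: print(n,round(r["p"],2),np.round(r["extent"]).astype(int),rect(P),np.round(np.percentile(P[:,2],[5,50,95]),4))
  if n=="wrist":cv2.imwrite("pics/w4.png",s["image"])
E
```

```text
eef_pos: [0.6044, 0.251, 0.1305]
force: [0.4, 0.5, 0.1]
width: 0.045
eef_pos: [0.6092, 0.0547, 0.1603]
force: [0.1, 0.1, 0.1]
width: 0.0597
tcp [0.609  0.0585 0.1602] yaw 0.101 tilt [ 7.e-04 -0.e+00 -1.e+00] F [0.59 0.3  0.43] w 0.0601 clk 28.55
turn -0.0056 shift [ 0.0002 -0.0014  0.1092]
side 0.91 [348 183  44  16] (array([608. ,  56.4]), array([112.5,  19.7]), 6.8) [0.0516 0.059  0.0649]
scene 0.67 [329 217  10  38] (array([612. ,  62.9]), array([114.7,  23. ]), 5.9) [0.0551 0.0631 0.0679]
wrist 0.81 [315 197  36 138] (array([609.7,  63.5]), array([117.4,  27.6]), 5.3) [0.057  0.0624 0.0662]
```

View pics/w4.png

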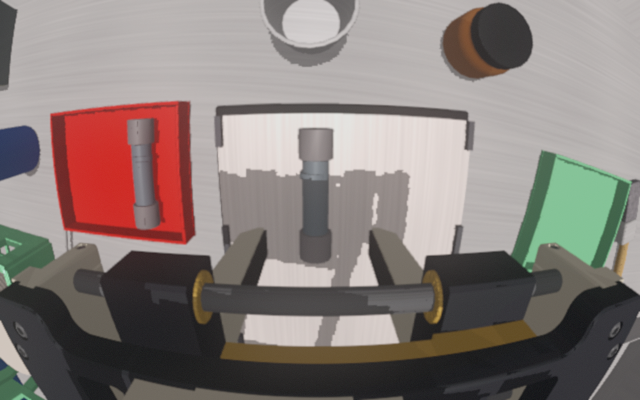

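Roller 1 lies in the red tray at (143,172), and roller 2 is centred between the fingers at (315,197).

```bash

python3 -m pendant '[[[0.06,0.0004,-0.0025,0.03,-0.005],[0.06,0,0,0.03,0],[0.06,0,0,0.025,0],[0.06,0,0,0.01,0],[0.06,0,0,0,0],[0.06,0,0,0,0],[0.06,0,0,0.005,0],[0.06,0,0,0,0]]]' | egrep "eef|^force"
python3 - <<'E'
from h import *
go(.609,.061,.0515,.107)
E
```

```text
eef_pos: [0.6098, 0.0629, 0.0605]
force: [0.5, -0.5, 0.5]
tcp [0.6098 0.0629 0.0605] yaw 0.11 tilt [ 2.2e-03  4.0e-04 -1.0e+00] F [ 0.45 -0.49  0.55] w 0.0597 clk 29.52
turn 0.0031 shift [-0.001   0.0018  0.009 ]
```

```bash

python3 -m pendant '[[[0.06,0,0.001,0.005,0],[0.06,0,0,0.0035,0],[0.06,0,0,0,0],[0.06,0,0,0,0]]]' | egrep "eef|^force"
python3 -m pendant '[[[0.015,0,0,0,0],[0.015,0,0,0,0],[0.015,0,0,0,0],[0.015,0,0,0,0],[0.015,0,0,0,0],[0.015,0,0,0,0],[0.015,0,0,0,0],[0.015,0,0,0,0]]]' 25 | egrep "eef|force|width"
```

```text
eef_pos: [0.6088, 0.0617, 0.0509]
force: [0.1, 0.2, -0.2]
eef_pos: [0.609, 0.0619, 0.051]
force: [-1.1, 0.2, 0.4]
width: 0.0223
grip_force: 25.0
```

```bash

python3 -m pendant '[[[0.015,0,0,-0.01,0],[0.015,0,0,-0.03,0],[0.015,0,0,-0.03,0],[0.015,0,0,-0.03,0.045],[0.015,0.001,-0.0326,0,0],[0.015,0.001,-0.0326,0,0],[0.015,0.001,-0.0326,0,0],[0.015,0.001,-0.0326,0,0]]]' | egrep "eef|force|width"
python3 -m pendant '[[[0.015,0.001,-0.0326,0,0],[0.015,0.001,-0.0326,0,0],[0.015,0.001,-0.0326,0,0],[0.015,0.001,-0.0326,0,0],[0.015,0,0,0,0],[0.015,0,0,0,0],[0.015,0,0,0,0]]]' | egrep "eef|force|width"
python3 - <<'E'
from h import *
go(.6005,.323,.0205,.063)
s=snapshot("side")
for l in ["roller1_center","detergent"]:
    for r in trace(l,s)[:3]:
        P=pts(s,cv2.erode(r["mask"].astype(np.uint8),np.ones((3,3)))>0)
        if len(P)>10: print(l,round(r["p"],2),np.round(r["extent"]).astype(int),rect(P),np.round(np.percentile(P[:,2],[5,50,95]),4))
E
```

```text
eef_pos: [0.6042, 0.1932, 0.1517]
force: [1.0, -0.0, -1.9]
width: 0.0222
grip_force: 25.0
eef_pos: [0.5997, 0.3222, 0.1508]
force: [-0.5, -0.2, -2.1]
width: 0.0225
grip_force: 25.0
tcp [0.5997 0.3222 0.1508] yaw 0.066 tilt [-8.e-04  9.e-04 -1.e+00] F [-0.54 -0.25 -2.08] w 0.0225 clk 31.77
turn 0.0025 shift [ 0.0009 -0.0007  0.1303]
roller1_center 0.72 [234 277  48  38] (array([ 309.6, -172.4]), array([113.5,  21. ]), 36.8) [0.0178 0.0243 0.0293]
roller1_center 0.72 [275 152  24  26] (array([419.4, 259.8]), array([96.6, 47.3]), 74.0) [0.0085 0.0134 0.0466]
roller1_center 0.68 [335 146  39  16] (array([604.7, 243.6]), array([114.1,  23. ]), 2.6) [0.0171 0.0264 0.0325]
detergent 0.6 [335 106  17   7] (array([622.5, 455.6]), array([16.2, 51.9]), 89.2) [0.0089 0.0184 0.0302]
detergent 0.17 [391 384  58  31] (array([ 617.7, -449.4]), array([114.6,  36.7]), 17.7) [0.014  0.0168 0.0199]
```

```bash

python3 -m pendant '[[[0.015,0,0,0.035,0],[0.015,0,0,0.035,0],[0.015,0,0,0.03,0],[0.015,0,0,0.016,0],[0.015,0,0,0.004,0],[0.015,0,0,0,0],[0.015,0,0,0,0],[0.015,0,0,0,0]]]' | egrep "eef|^force"
python3 -m pendant '[[[0.015,0,0,0.003,0],[0.015,0,0,0.002,0],[0.015,0,0,0,0],[0.015,0,0,0,0]]]' | egrep "eef|^force"
```

```text
eef_pos: [0.6017, 0.3227, 0.0332]
force: [-0.5, -0.4, -1.6]
eef_pos: [0.6, 0.3227, 0.0262]
force: [-0.5, -0.1, -2.7]
```

```bash

python3 -m pendant '[[[0.015,0,0,0.001,0],[0.015,0,0,0.001,0],[0.015,0,0,0,0]]]' | egrep "eef|^force"
python3 -m pendant '[[[0.015,0,0,0.001,0],[0.015,0,0,0.0005,0],[0.015,0,0,0,0]]]' | egrep "eef|^force"
```

```text
eef_pos: [0.5999, 0.3226, 0.0237]
force: [0.7, -0.4, -3.0]
eef_pos: [0.5999, 0.3226, 0.0222]
force: [1.0, 0.7, -2.7]
```

```bash

python3 -m pendant '[[[0.015,0,0,0.001,0],[0.015,0,0,0.001,0],[0.015,0,0,0,0]]]' | egrep "eef|^force"
python3 -m pendant '[[[0.015,0,0,0.0005,0],[0.015,0,0,0,0]]]' | egrep "eef|^force"
```

```text
eef_pos: [0.5999, 0.3225, 0.0202]
force: [1.3, -0.8, -1.9]
eef_pos: [0.6, 0.3226, 0.0199]
force: [0.2, 0.2, -2.0]
```

```bash

python3 -m pendant '[[[0.015,0,0,0.0005,0],[0.015,0,0,0,0],[0.015,0,0,0,0]]]' | egrep "eef|^force"
python3 -m pendant '[[[0.015,0,0,0.0005,0],[0.015,0,0,0,0],[0.015,0,0,0,0]]]' | egrep "eef|^force"
```

```text
eef_pos: [0.6, 0.3226, 0.0195]
force: [0.3, -0.6, -1.9]
eef_pos: [0.6001, 0.3227, 0.0191]
force: [-0.2, 0.0, -1.2]
```

```bash

python3 -m pendant '[[[0.045,0,0,0,0],[0.045,0,0,0,0],[0.045,0,0,0,0],[0.045,0,0,0,0],[0.045,0,0,-0.01,0],[0.045,0,0,-0.03,0],[0.045,0,0,-0.035,0],[0.045,0,0,-0.035,0]]]' | egrep "eef|width|^force"
python3 -m pendant '[[[0.06,0,0,-0.035,0],[0.06,0,0.03,-0.02,0],[0.06,0,0.035,0,0],[0.06,0,0.035,0,0],[0.06,0,0.035,0,0],[0.06,0,0.035,0,0],[0.06,0,0.035,0,0],[0.06,0,0,0,0]]]' | egrep "eef|width|^force"
python3 - <<'E'
from h import *
for n in ["scene","side"]:
  s=snapshot(n)
  for l in ["roller1_center","red_tray","paddle","mat","mug","detergent","steel_cup","jar"]:
    for r in trace(l,s)[:3]:
        P=pts(s,cv2.erode(r["mask"].astype(np.uint8),np.ones((3,3)))>0)
        if len(P)>10 and r["p"]>.4: print(n,l,round(r["p"],2),np.round(r["extent"]).astype(int),rect(P),np.round(np.percentile(P[:,2],[5,50,95]),3))
  if n=="side":cv2.imwrite("pics/s5.png",cv2.resize(s["image"][50:400,200:480],(640,800*1)[:2])[:600] if 0 else cv2.resize(s["image"][60:260,220:480],(780,600)))
E
```

```text
eef_pos: [0.5995, 0.3224, 0.1302]
force: [0.3, 0.2, 0.1]
width: 0.0449
eef_pos: [0.6141, 0.1118, 0.1851]
force: [0.1, 1.1, -0.5]
width: 0.0598
scene roller1_center 0.86 [394 226  17  40] (array([607.5, 250.9]), array([119. ,  26.5]), 2.6) [0.023 0.031 0.036]
scene roller1_center 0.62 [265 148  24  24] (array([ 313.8, -168. ]), array([113.7,  20.4]), 37.5) [0.019 0.027 0.033]
scene red_tray 0.86 [408 228  78  53] (array([603.7, 292.6]), array([153.9, 189.2]), 3.4) [0.002 0.006 0.03 ]
scene red_tray 0.62 [482 221  42  55] (array([635.2, 475.1]), array([59.1, 44.4]), 70.0) [0.024 0.109 0.189]
scene paddle 0.73 [395 178  34  24] (array([418.4, 263.1]), array([91.4, 53.8]), 77.9) [0.01  0.014 0.05 ]
scene mat 0.83 [396 183  41  24] (array([411.4, 266.9]), array([125.3,  87. ]), 76.4) [0.002 0.005 0.008]
scene mat 0.72 [318 207  88  70] (array([552.6,  27.4]), array([265.7, 234.9]), 5.3) [0.035 0.038 0.041]
scene mug 0.94 [227 166  28  41] (array([ 438.2, -268.5]), array([81.3, 67.3]), 23.6) [0.015 0.055 0.085]
scene mug 0.45 [390 177  34  18] (array([418.8, 261.2]), array([92.7, 52.6]), 7
[... 841 characters left out ...]
[412. , 412.3]), array([19.3, 87.5]), 78.7) [0.013 0.02  0.025]
side paddle 0.71 [276 150  20  25] (array([418.1, 258.3]), array([93.6, 47.6]), 78.6) [0.009 0.013 0.047]
side mat 0.97 [274 153  34  34] (array([410.8, 262.8]), array([125.4,  84.8]), 79.0) [0.001 0.003 0.005]
side mug 0.61 [286 304  50  49] (array([ 431.2, -280. ]), array([98.1, 73.4]), 49.7) [0.003 0.043 0.083]
side detergent 0.65 [331  84  12  52] (array([608.1, 464. ]), array([27.2, 38.9]), 18.9) [0.012 0.053 0.179]
side steel_cup 0.95 [404 175  26  37] (array([771.8,  84.9]), array([78.6, 68.7]), 74.7) [0.011 0.043 0.068]
side jar 0.74 [421 227  34  36] (array([776.5, -92.3]), array([61.1, 59.4]), 33.5) [0.014 0.065 0.075]
```

View pics/s5.png

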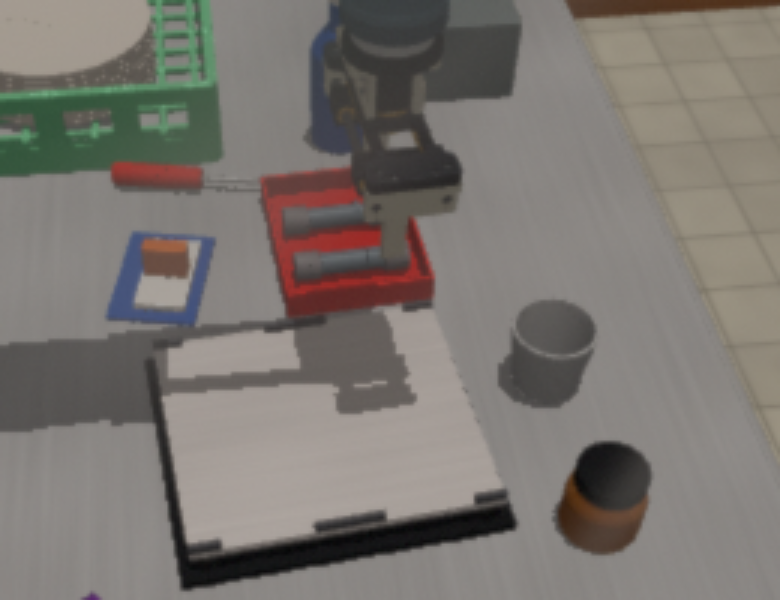

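Both rollers lie side by side in the red tray at (325,218) and (350,262). The paddle is flat on the mat at (168,268), the gripper is clear, and the bystanders are where they were.

```bash
python3 -m pendant '[[[0.06,0,0,0,0],[0.06,0,0,0,0]]]' | tail -2; python3 -c "
from bench import job_done
print(job_done())"
```

```text
width: 0.0603
grip_force: 0.0
the job is handed in; nothing more can be done
None
```

I handed the job in: both rollers wobbled when tested and now lie side by side in the red tray, the paddle is flat on the blue mat, and no verdict came back.

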